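Run the brake nut of a chain hoist onto its coarse stud

ROBOT

A 6-joint arm with a two-finger parallel gripper is mounted at the origin on the work surface. World frame = base frame: x ahead of the robot, y to its left, z up, the work surface at z = 0. Lengths are in m, angles in rad, forces in N, time in s.
With the tool pointing down it reaches from about 0.3 to 0.875 m from the base axis. Payload 4.2 kg.
Tool frame: the origin (TCP) lies on the centre line of the jaws, within the pads' length; the fingertips stand 22 mm ahead of it and the grasp point (between the pads) lies 3 mm ahead of it; z points along the fingers, y is the line along which they close (so a half turn about z gives the same grasp; the last joint's range is limited). The gripper opens to 85 mm and grips with 20 to 120 N. Pads are 22 mm wide; open, the fingers measure 114 mm over their backs; the gripper's body (76 mm by 85 mm) begins 54 mm behind the grasp point. The pads swing forward as they close: fully open they stand 13 mm farther back than shut.
Start: joints at [1.278, 0.32, 1.565, -0, 1.257, -0.02], TCP at [0.155, 0.554, 0.253] pointing down, gripper open.
Joint ranges: [-3.11, 3.11], [-0.84, 2.01], [0.21, 2.61], [-1.34, 4.49], [0.05, 2.63], [-2.56, 2.56]. Speed limits (rad/s): [2.57, 2.57, 3.14, 3.14, 3.14, 3.14].

INTERFACE

Orientations are given as a 3x3 rotation matrix whose columns are the frame's x, y, z axes.
In Python, from plant import read_state, grab_frame, camera_model, robot, find_in, place_of gives the robot as it stands.
- The arm moves only by the tool step_arm, never from a script. Its arguments are lists of equal length, an entry for each row: "dp": the shift along the tool's x, y, z in units of 0.12 m (1.0 is 0.12 m), a list of three; "rotation": the turn, a rotation vector about the tool's x, y, z in units of pi/4 rad (1.0 is pi/4 rad), a list of three; "fingers": the gripper command: -1 is shut, 1 is fully open, values between are in proportion. In form: {"dp": [[dx, dy, dz], ...], "rotation": [[ax, ay, az], ...], "fingers": [fingers, ...]}. A call has 1 to 20 rows; each row is the pose to reach, as a shift and turn from the pose commanded when the call began, along the tool's axes at that moment; what a row does not reach only later rows make up. A row lasts 1/10 s, in which the tool goes at most 50 mm and 8.59 degrees, less where a joint would pass 70% of its speed; a pose out of reach is approached as far as the arm can. A call with a number of a shift or a turn outside -1 to 1 is refused whole. A call with a gripper value outside its range is refused whole. The fingers move at their own pace and stop on an object; "squeeze" is the grip in N (left out, the last holds). Time passes only in rows, so rows that repeat a pose let the fingers close. It gives the time, the measured TCP pose, the force, the opening and the grip force at its end, in the units of the state.
- read_state(): the state, without advancing time (a new reading comes with each control period).
- grab_frame(name): name is "scene" or "side" or "wrist"; returns the picture (384x512x3 uint8, blue, green, red); there is no depth.
- camera_model(name): a dict with "mtx" (3x3 intrinsics, pixels), "world_to_cam" (4x4, takes a point from world to camera coordinates); the wrist camera has in their place "mount" (4x4, takes a point from camera to tool coordinates, whose origin is the TCP and whose axes are the flange's). Camera axes: x right, y up, looking along -z (the intrinsics and any distortion apply to the point x, -y, -z); pixel columns grow to the right and rows downward; lengths in m; the calibration is good to about 2 mm. A picture is of the moment at which its call begins: read the wrist's pose just before it. camera_model takes no time and is no camera call.
- robot.sign_off(): hands the job in; it is judged then, once.
Trained networks look in the newest picture that a camera, given by its name, has taken for a name from the list of things; names that differ only in an ending like _2 or _b are one class to them, and where a whole thing is asked for, a point or a joint stands for the part that bears it (a point fixed in the world has none). Each returns a list of dicts, best first, with "conf" (0 to 1); they miss things now and then, are a little off and sometimes report something else, mostly with a low value. They report only what shows in the picture. A call takes as long as a camera call. They do not tell look-alikes from the thing itself.
- find_in(camera, query): "point" ([x, y, z] in m, in world coordinates, good to about 4 mm: the middle of the surface that is visible of it).
- place_of(camera, query): "point" ([x, y, z] in m, in world coordinates, good to about 4 mm: a listed point, or the origin of a listed thing).
The state is a dict: "t": time; "q": joint angles; "qvel": joint speeds; "tau": joint torques, N m; "eef_pos": TCP position; "ee_rot": TCP orientation; "wrist_force": force on the tool from outside, world axes, zero at the start; "torque": the same for the moment, N m; "width": opening from 0.0 (shut) to 1.0 (fully open); "grasp_force": force on a finger pad.
Only numpy, scipy, OpenCV 4.12 (cv2) and the standard library are available. Lean on these libraries where they do the work, as an engineer would, in place of code of your own. Each camera call takes 0.05 s, during which the arm holds its last target. There are 200 camera calls.

TASK

The yellow wing nut is only resting on top of the upright stud of the pink and black hoist. Without lifting it off the stud or forcing it, turn it backward (counter-clockwise seen from above) until the thread start lets it drop, then turn it forward (clockwise) to run it down until the brass pressure plate underneath is pushed fully home. Stop as soon as it is home, let go, and leave the small green tin, the wrench and the sprocket where they are.

Things in the scene. Friction and masses are not known exactly. Their poses are not given: they have to be found in the camera images.
- nut: Yellow capped wing nut, 200 to 310 g, 70 mm tall. Origin: centre of its open lower rim; z up along its axis. Round hub, 46 mm in diameter, from the rim up to 44 mm, closed on top; the wing stands on it. Its bore has about 1 mm of play on the stud. Once threaded it holds by friction when let go; seen from above, forward is clockwise (right-hand thread).
- nut_wing (a point): Centre of the nut's wing, on the nut's axis, 57 mm above its rim. The wing is an upright flat bar 46 mm long (nut's x axis), 14 mm thick (y axis), from 44 to 70 mm above the rim: grip it across the 14 mm from above, or hold the fingers a little open astride it, so that they turn it but it is free to fall.
- nut_pins (a point): On the nut's axis, 4 mm above its rim: the level of the lower sides of three inner pins, 4.4 mm thick, that act as its thread. At the start they lie on level lands: turning backward keeps the height until, somewhere in 0.2 to 1.6 rad, the nut can fall 7 to 9 mm by its weight. A guard tooth stops it 0.3 rad beyond; others block forward turning until it has dropped.
- hoist: Hoist gearbox fixed to the bench: black case 260 mm along its x axis, 164 mm wide over two pink side plates (y), 100 mm high, grey motor 86 mm in diameter reaching to x = +255 mm. Origin: centre of the underside, z up. The stud stands in the middle of the flat top; where its thread starts point is different each time and hidden under the nut.
- stud_axis (a point): Point on the stud's upright axis, 34 mm above the case top, level with the lands on which the nut's pins rest: the nut's origin is 4 mm below it before the drop, 11 to 13 mm below it after the drop, about 23 mm below it with the plate home. Forward turning after the drop lowers the nut 28.8 mm per turn, with 2 mm of axial play; home takes about 2.2 to 3.4 rad.
- plate (a joint): Brass pressure plate, a ring 76 mm in diameter, 8 mm thick, round the stud's foot, on a spring: metres pushed down, 0 = up, 0.0035 = fully home on its stop. It takes about 2 N at first, 5 N at the end. Its top lies 14 mm above the case top when up.
- shaft (a joint): Twist of the stud in its sprung mounting about the upright axis, rad: 0 = unloaded, positive = counter-clockwise from above. It yields 0.1 rad for 0.6 N m, either way; more than 0.12 rad counts as forcing the nut. Running the nut down takes little torque, pushing the plate home 0.1 to 0.35 N m (up to 0.06 rad); then it rises fast.
- tin: Green tin with a pale lid, 38 mm in diameter, 34 mm high, standing loose on the case top about 100 mm from the stud. Origin: centre of its underside.
- wrench: Loose steel wrench, 180 mm long (x), 38 mm wide, 8 mm thick, lying on the bench. Origin: underside, at mid-length.
- sprocket: Loose steel sprocket ring, about 80 mm in diameter, 12 mm thick, lying on the bench. Origin: centre of its underside.
Things that resemble listed ones, but are neither listed nor needed, are in the scene too. There is more than one size of the nut; the job needs the smallest.

How it is judged:
By the outcome, as a careful person would: the job done as asked, in the order asked, and still so for the second after the job is handed in, with the robot touching nothing.
It also fails if it takes over 70 s, if anything falls off the work surface, if the arm or the gripper's body presses on something with over 40 N, if the wrist force passes 120 N, or if a joint passes its speed limit or range.

## Working session

There is one attempt and no reset: what is moved stays moved. The work goes in short steps, Python scripts to look and compute and a tool call to move; the robot and the scene stay as the last step left them, time stands still between calls to the robot, and variables do not carry over. Pictures are saved under pics/ and viewed, at most 10 in all, crops included, and the job is handed in when it is done.

Besides the shell and the picture viewer there is one more tool, called by a JSON object that holds its "op" and its "data". step_arm: Moves the arm, as the interface text tells. Shifts and turns lie within -1 to 1; 1 stands for 0.12 m of shift or pi/4 rad of turn. Its arguments: {"type":"object","properties":{"dp":{"type":"array","items":{"type":"array","items":{"type":"number"}}},"rotation":{"type":"array","items":{"type":"array","items":{"type":"number"}}},"fingers":{"type":"array","items":{"type":"number"}},"squeeze":{"type":"number"}},"required":["dp","rotation","fingers"]}

```bash
mkdir -p pics
python3 - <<'E'
from plant import *
import cv2, numpy as np
s=read_state(); print(s['t'],s['eef_pos'],np.round(s['ee_rot'],3).tolist(),s['wrist_force'],s['width'])
ims=[]
for c in ("scene","side"):
    im=grab_frame(c).copy(); cv2.imwrite(f"pics/{c}0.png",im)
    for q,f in (("nut",place_of),("nut_wing",place_of),("stud_axis",place_of),("hoist",place_of),("tin",place_of),("wrench",place_of),("sprocket",place_of)):
        for d in f(c,q)[:3]: print(c,q,round(d['conf'],2),np.round(d['point'],3))
    ims.append(im)
cv2.imwrite("pics/both0.png",cv2.resize(np.hstack(ims),(800,300)))
E
```

```text
0.0 [0.15478042 0.55331467 0.25249407] [[-0.963, 0.269, -0.0], [0.269, 0.963, -0.002], [0.0, -0.002, -1.0]] [ 0.15427542 -0.77186323  0.36958961] 1.0027277227207259
scene nut 0.95 [ 0.495  0.056 -0.003]
scene nut 0.77 [ 0.544 -0.141  0.132]
scene nut 0.74 [ 0.618  0.077 -0.002]
scene nut_wing 0.92 [ 0.539 -0.137  0.19 ]
scene nut_wing 0.76 [0.499 0.054 0.075]
scene stud_axis 0.9 [ 0.542 -0.135  0.134]
scene hoist 0.66 [ 0.538 -0.133 -0.002]
scene tin 0.66 [ 0.44  -0.113  0.099]
scene tin 0.52 [ 0.54  -0.135  0.002]
scene wrench 0.74 [ 0.456  0.416 -0.   ]
scene sprocket 0.81 [ 0.509 -0.422  0.003]
side nut 0.87 [0.499 0.05  0.002]
side nut 0.83 [0.614 0.074 0.   ]
side nut 0.76 [ 0.537 -0.134  0.133]
side nut_wing 0.85 [0.499 0.049 0.075]
side nut_wing 0.84 [ 0.539 -0.138  0.189]
side nut_wing 0.76 [0.616 0.08  0.076]
side stud_axis 0.71 [ 0.542 -0.136  0.133]
side hoist 0.85 [ 0.541 -0.138  0.003]
side tin 0.71 [ 0.443 -0.11   0.098]
side tin 0.45 [ 0.543 -0.138  0.132]
side wrench 0.67 [ 0.462  0.413 -0.002]
side sprocket 0.52 [ 0.51  -0.422  0.004]
side sprocket 0.24 [0.462 0.416 0.001]
```

View pics/scene0.png

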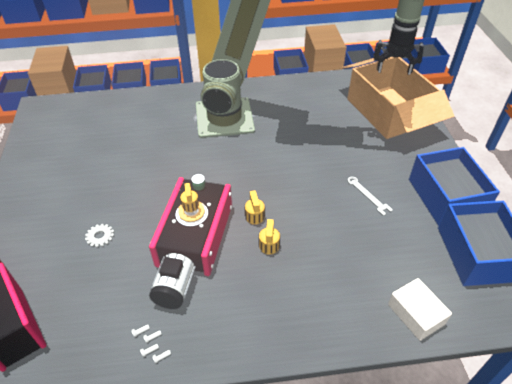

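View pics/side0.png

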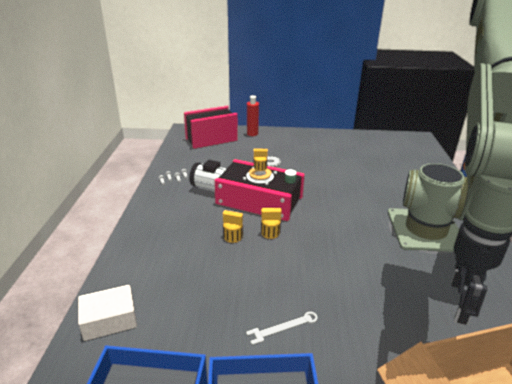

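Candidates for the nut: on the stud at scene (189,198) / side (260,160), and two loose ones on the bench at scene (255,210) and (269,240) / side (271,222), (233,226). The description says it rests on the stud of the hoist, so I choose the one on the stud. I'll check that in a crop.

Run:
```python
import cv2,numpy as np
a=cv2.imread("pics/scene0.png")[165:265,140:300]; b=cv2.imread("pics/side0.png")[135:255,205:315]
a=cv2.resize(a,(480,300),interpolation=cv2.INTER_CUBIC); b=cv2.resize(b,(275,300),interpolation=cv2.INTER_CUBIC)
cv2.imwrite("pics/crop0.png",np.hstack([a,b]))
from plant import camera_model
print(camera_model("wrist"))
```

```text
{'mtx': array([[284.77012824,   0.        , 252.61651617],
       [  0.        , 284.77012824, 190.87258303],
       [  0.        ,   0.        ,   1.        ]]), 'mount': array([[ 7.45193398e-05,  9.59395619e-01,  2.82063895e-01,
         7.05913404e-02],
       [ 9.99999992e-01, -1.01018677e-04,  7.94058983e-05,
        -7.45526258e-04],
       [ 1.04675392e-04,  2.82063886e-01, -9.59395619e-01,
        -1.19729166e-01],
       [ 0.00000000e+00,  0.00000000e+00,  0.00000000e+00,
         1.00000000e+00]])}
```

View pics/crop0.png

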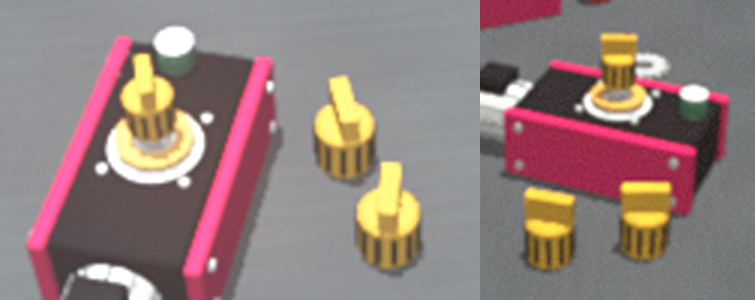

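{"op": "step_arm", "data": {"dp": [[-0.3, -0.3, -0.3], [-0.6, -0.6, -0.5], [-0.93, -0.93, -0.8], [-0.93, -0.93, -0.8]], "rotation": [[0, 0, 0], [0, 0, 0], [0, 0, 0], [0, 0, 0]], "fingers": [1, 1, 1, 1]}}

```text
t: 1.2
eef_pos: [0.2332, 0.4143, 0.3512]
ee_rot: [[-0.963, 0.27, 0.002], [0.27, 0.963, 0.001], [-0.001, 0.002, -1.0]]
wrist_force: [-0.1, 1.2, 0.3]
width: 1.0
grasp_force: 0.0
```

{"op": "step_arm", "data": {"dp": [[-0.3, -0.3, 0], [-0.6, -0.6, 0], [-0.93, -0.93, 0], [-0.93, -0.93, 0]], "rotation": [[0, 0, 0], [0, 0, 0], [0, 0, 0], [0, 0, 0]], "fingers": [1, 1, 1, 1]}}

```text
t: 1.6
eef_pos: [0.3112, 0.2749, 0.3497]
ee_rot: [[-0.961, 0.275, 0.002], [0.275, 0.961, -0.001], [-0.002, -0.001, -1.0]]
wrist_force: [-0.3, 0.8, 0.2]
width: 1.001
grasp_force: 0.0
```

The nut on the stud is visibly smaller than the two loose ones. Its wing lies roughly along world x, and the tin stands at its far-left. I'm going above it.

{"op": "step_arm", "data": {"dp": [[-0.3, -0.3, 0], [-0.6, -0.6, 0], [-0.93, -0.93, 0], [-0.93, -0.93, 0]], "rotation": [[0, 0, 0], [0, 0, 0], [0, 0, 0], [0, 0, 0]], "fingers": [1, 1, 1, 1]}}

```text
t: 2.0
eef_pos: [0.3889, 0.138, 0.3493]
ee_rot: [[-0.961, 0.275, 0.001], [0.275, 0.961, -0.001], [-0.001, -0.001, -1.0]]
wrist_force: [-0.2, 0.6, -0.3]
width: 1.005
grasp_force: 0.0
```

{"op": "step_arm", "data": {"dp": [[-0.3, -0.3, 0], [-0.6, -0.6, 0], [-0.93, -0.93, 0], [-0.93, -0.93, 0]], "rotation": [[0, 0, 0], [0, 0, 0], [0, 0, 0], [0, 0, 0]], "fingers": [1, 1, 1, 1]}}

```text
t: 2.4
eef_pos: [0.4666, 0.0011, 0.3488]
ee_rot: [[-0.962, 0.273, 0.0], [0.273, 0.962, -0.001], [-0.0, -0.001, -1.0]]
wrist_force: [-0.1, 0.6, -0.7]
width: 1.002
grasp_force: 0.0
```

{"op": "step_arm", "data": {"dp": [[-0.3, -0.3, 0], [-0.6, -0.6, 0], [-0.92, -0.93, 0], [-0.92, -0.93, 0], [-0.92, -0.93, 0]], "rotation": [[0, 0, 0], [0, 0, 0], [0, 0, 0], [0, 0, 0], [0, 0, 0]], "fingers": [1, 1, 1, 1, 1]}}

```text
t: 2.9
eef_pos: [0.5414, -0.133, 0.3484]
ee_rot: [[-0.963, 0.27, -0.001], [0.27, 0.963, 0.002], [0.002, 0.001, -1.0]]
wrist_force: [-1.1, -0.7, -0.2]
width: 1.002
grasp_force: 0.0
```

Run:
```python
from plant import *
import cv2, numpy as np
s=read_state(); print(s['t'],s['eef_pos'],np.round(s['ee_rot'],3).tolist(),np.round(s['q'],2),s['torque'])
im=grab_frame("wrist").copy(); cv2.imwrite("pics/w1.png",im)
for q in ("nut","nut_wing","stud_axis"):
    for d in place_of("wrist",q)[:2]: print(q,round(d['conf'],2),np.round(d['point'],4))
```

```text
2.9 [ 0.54139572 -0.13299001  0.34844149] [[-0.963, 0.27, -0.001], [0.27, 0.963, 0.002], [0.002, 0.001, -1.0]] [-0.26  0.25  1.43  0.    1.47 -1.56] [ 0.00681579  0.0210319  -0.00834626]
nut 0.96 [ 0.5445 -0.1355  0.127 ]
nut 0.8 [ 0.5003  0.0509 -0.0015]
nut_wing 0.89 [ 0.5437 -0.1348  0.1906]
nut_wing 0.81 [0.4992 0.0476 0.0753]
```

View pics/w1.png

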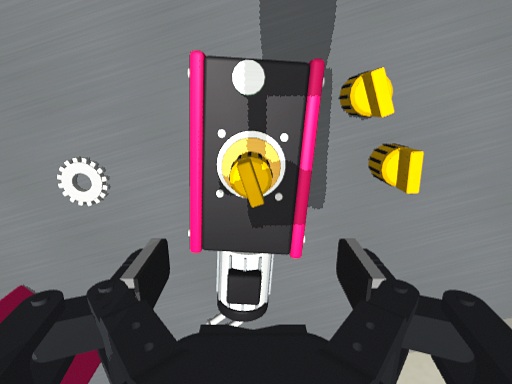

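The nut is centred at (250,180) with the wing top running from about (242,160) to (258,206), tin at (248,77). The wing is about 18° off the tool's x axis. For joint 6 range I'll turn the tool about 2.83 rad the clockwise way, leaving room for the backward turn, and then look again.

{"op": "step_arm", "data": {"dp": [[0, 0, 0], [0, 0, 0], [0, 0, 0], [0, 0, 0.2], [0, 0, 0.4], [0, 0, 0.4]], "rotation": [[0, 0, 0.19], [0, 0, 0.38], [0, 0, 0.57], [0, 0, 0.76], [0, 0, 0.95], [0, 0, 1]], "fingers": [1, 1, 1, 1, 1, 1]}}

```text
t: 3.7
eef_pos: [0.5387, -0.1316, 0.2985]
ee_rot: [[-0.489, 0.872, -0.006], [0.872, 0.489, 0.002], [0.005, -0.004, -1.0]]
wrist_force: [-0.1, 0.3, -0.0]
width: 1.001
grasp_force: 0.0
```

{"op": "step_arm", "data": {"dp": [[0, 0, 0], [0, 0, 0], [0, 0, 0], [0, 0, 0], [0, 0, 0], [0, 0, 0]], "rotation": [[0, 0, 0.19], [0, 0, 0.38], [0, 0, 0.57], [0, 0, 0.76], [0, 0, 0.95], [0, 0, 1]], "fingers": [1, 1, 1, 1, 1, 1]}}

```text
t: 4.3
eef_pos: [0.5403, -0.132, 0.3019]
ee_rot: [[0.271, 0.963, 0.001], [0.963, -0.271, 0.0], [0.0, 0.001, -1.0]]
wrist_force: [0.7, 0.0, 0.7]
width: 1.0
grasp_force: 0.0
```

{"op": "step_arm", "data": {"dp": [[0, 0, 0], [0, 0, 0], [0, 0, 0], [0, 0, 0], [0, 0, 0], [0, 0, 0]], "rotation": [[0, 0, 0.19], [0, 0, 0.38], [0, 0, 0.57], [0, 0, 0.76], [0, 0, 0.95], [0, 0, 1]], "fingers": [1, 1, 1, 1, 1, 1]}}

```text
t: 4.9
eef_pos: [0.5403, -0.132, 0.3019]
ee_rot: [[0.872, 0.489, 0.001], [0.489, -0.872, 0.0], [0.001, 0.0, -1.0]]
wrist_force: [-0.1, 0.4, -0.3]
width: 1.001
grasp_force: 0.0
```

{"op": "step_arm", "data": {"dp": [[0, 0, 0], [0, 0, 0], [0, 0, 0], [0, 0, 0], [0, 0, 0]], "rotation": [[0, 0, 0.19], [0, 0, 0.38], [0, 0, 0.57], [0, 0, 0.6], [0, 0, 0.6]], "fingers": [1, 1, 1, 1, 1]}}

```text
t: 5.4
eef_pos: [0.5405, -0.1326, 0.3017]
ee_rot: [[0.999, 0.045, 0.001], [0.045, -0.999, 0.0], [0.001, -0.0, -1.0]]
wrist_force: [-0.6, 0.5, -0.2]
width: 0.999
grasp_force: 0.0
```

```bash
cat > h.py <<'E'
from plant import *
import cv2, numpy as np
np.set_printoptions(precision=4,suppress=True)
def pix2plane(uv,z,s):
    m=camera_model("wrist"); T=m["mount"]; R=np.array(s['ee_rot']); p=np.array(s['eef_pos'])
    d=np.linalg.inv(m["mtx"])@np.array([uv[0],uv[1],1.]); d=np.array([d[0],-d[1],-d[2]])
    o=p+R@T[:3,3]; d=R@T[:3,:3]@d
    return o+d*(z-o[2])/d[2]
def look(name,qs=("nut","nut_wing")):
    s=read_state(); print(round(s['t'],2),"tcp",np.array(s['eef_pos']),"yaw",np.arctan2(s['ee_rot'][1][0],s['ee_rot'][0][0]),"q6",s['q'][5],"F",np.array(s['wrist_force']),"M",np.array(s['torque']),"w",s['width'])
    im=grab_frame("wrist").copy(); cv2.imwrite(f"pics/{name}.png",im)
    for q in qs:
        for d in place_of("wrist",q)[:1]: print(q,round(d['conf'],2),np.array(d['point']))
    return s,im
E
python3 - <<'E'
from h import *
s,im=look("w2")
c=im[60:300,110:390]; cv2.imwrite("pics/w2c.png",cv2.resize(c,None,fx=2.4,fy=2.4,interpolation=cv2.INTER_CUBIC))
E
```

```text
5.4 tcp [ 0.5405 -0.1326  0.3017] yaw 0.044935262106674694 q6 1.264374929954993 F [-0.5784  0.5021 -0.2202] M [0.0187 0.0203 0.0818] w 0.9988694989478808
nut 0.78 [ 0.5418 -0.1374  0.1267]
nut_wing 0.88 [0.6158 0.0763 0.074 ]
```

View pics/w2c.png

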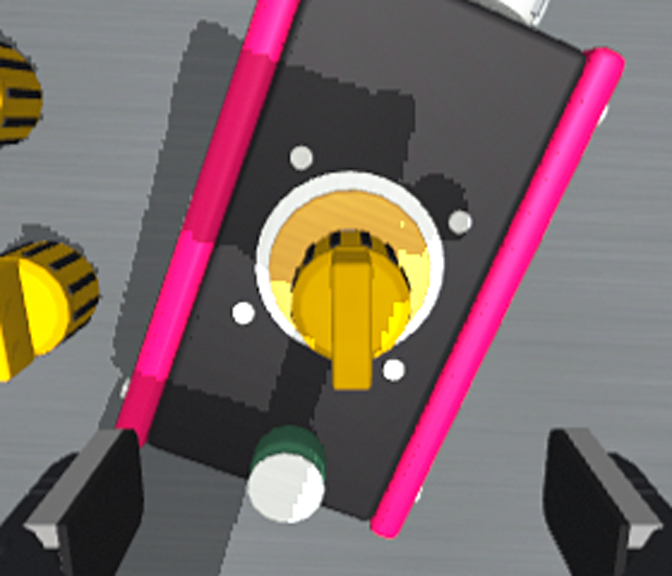

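The wing's top face spans crop (331..372, 263..389), so it is already parallel to the tool's x axis to within about 1°. Next I compute the offset.

Run:
```python
from h import *
s=read_state(); P=[pix2plane((110+x/2.4,60+y/2.4),0.2,s) for x,y in ((331,263),(371,263),(334,389),(372,389))]
c=np.mean(P,0); ax=(P[0]+P[1]-P[2]-P[3])/2
print(P,c,ax,np.linalg.norm(ax),"yaw",np.arctan2(ax[1],ax[0]))
R=np.array(s['ee_rot']); print("tool shift units", R.T@(c-s['eef_pos'])/0.12)
for cam in ("scene","side"):
    grab_frame(cam)
    for q in ("nut_wing","stud_axis"):
        print(cam,q,[np.array(d['point']) for d in place_of(cam,q) if d['point'][2]>.1])
```

```text
[array([ 0.5657, -0.1295,  0.2   ]), array([ 0.5662, -0.1427,  0.2   ]), array([ 0.5209, -0.1323,  0.2   ]), array([ 0.5215, -0.1455,  0.2   ])] [ 0.5436 -0.1375  0.2   ] [0.0447 0.0028 0.    ] 0.04480964822048837 yaw 0.06268363494776019
tool shift units [0.0224 0.0366 0.8455]
scene nut_wing [array([ 0.5406, -0.1353,  0.1905])]
scene stud_axis [array([ 0.5432, -0.1395,  0.1321])]
side nut_wing [array([ 0.5401, -0.1363,  0.1895])]
side stud_axis [array([ 0.5461, -0.1373,  0.1324])]
```

{"op": "step_arm", "data": {"dp": [[0.02, 0.037, 0.2], [0.02, 0.037, 0.4], [0.02, 0.037, 0.5], [0.02, 0.037, 0.6], [0.02, 0.037, 0.7], [0.02, 0.037, 0.78], [0.02, 0.037, 0.84], [0.02, 0.037, 0.84], [0.02, 0.037, 0.84]], "rotation": [[0, 0, -0.02], [0, 0, -0.02], [0, 0, -0.02], [0, 0, -0.02], [0, 0, -0.02], [0, 0, -0.02], [0, 0, -0.02], [0, 0, -0.02], [0, 0, -0.02]], "fingers": [-0.1, -0.1, -0.1, -0.1, -0.1, -0.1, -0.1, -0.1, -0.1], "squeeze": 20}}

```text
t: 6.75
eef_pos: [0.5436, -0.138, 0.2008]
ee_rot: [[0.998, 0.057, 0.001], [0.057, -0.998, -0.0], [0.001, 0.0, -1.0]]
wrist_force: [-0.4, 1.1, 0.4]
width: 0.451
grasp_force: 0.0
```

Run:
```python
from h import *
s,im=look("w3")
c=im[150:384,130:380]; cv2.imwrite("pics/w3c.png",cv2.resize(c,None,fx=2.4,fy=2.4,interpolation=cv2.INTER_CUBIC))
```

```text
6.75 tcp [ 0.5436 -0.138   0.2008] yaw 0.057080953832054096 q6 1.2444617003338532 F [-0.3638  1.114   0.4458] M [ 0.0545 -0.0116 -0.0123] w 0.4512511355613118
nut 0.73 [ 0.5438 -0.1385  0.1287]
nut_wing 0.8 [ 0.5423 -0.1379  0.1879]
```

View pics/w3c.png

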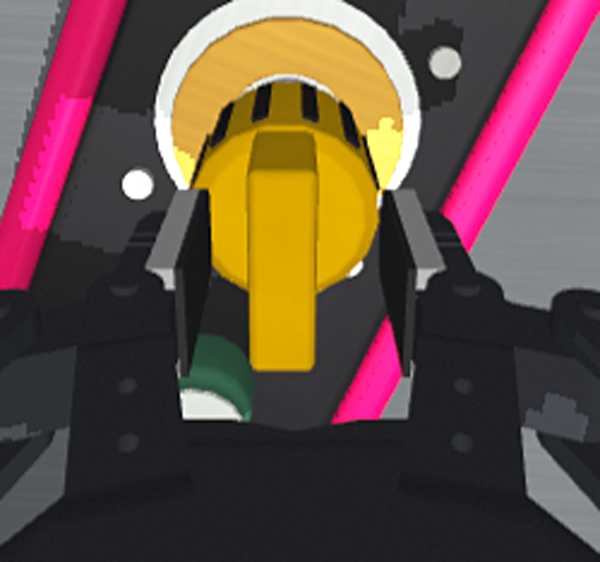

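Wing centre in the crop is at x≈282, while the pads are centred at ≈295 (about 2.5 mm off along tool y). I'll shift, close to about 20 mm astride, and lower slightly.

{"op": "step_arm", "data": {"dp": [[0, -0.021, 0], [0, -0.021, 0.01], [0, -0.021, 0.01], [0, -0.021, 0.01], [0, -0.021, 0.01], [0, -0.021, 0.01]], "rotation": [[0, 0, 0], [0, 0, 0], [0, 0, 0], [0, 0, 0], [0, 0, 0], [0, 0, 0]], "fingers": [-0.1, -0.1, -0.5, -0.52, -0.52, -0.52]}}

```text
t: 7.5
eef_pos: [0.5432, -0.1355, 0.1993]
ee_rot: [[0.998, 0.057, 0.0], [0.057, -0.998, 0.0], [0.0, -0.0, -1.0]]
wrist_force: [-0.4, 0.3, 0.1]
width: 0.242
grasp_force: 0.0
```

Run:
```python
from h import *
s,im=look("w4")
c=im[150:384,130:380]; cv2.imwrite("pics/w4c.png",cv2.resize(c,None,fx=2.4,fy=2.4,interpolation=cv2.INTER_CUBIC))
```

```text
7.5 tcp [ 0.5432 -0.1355  0.1993] yaw 0.057084167446208076 q6 1.2487305413145788 F [-0.3802  0.2529  0.0685] M [ 0.0017 -0.0332 -0.0111] w 0.24214108098237672
nut 0.79 [ 0.5435 -0.1373  0.1294]
nut_wing 0.87 [0.4995 0.0471 0.0784]
```

View pics/w4c.png

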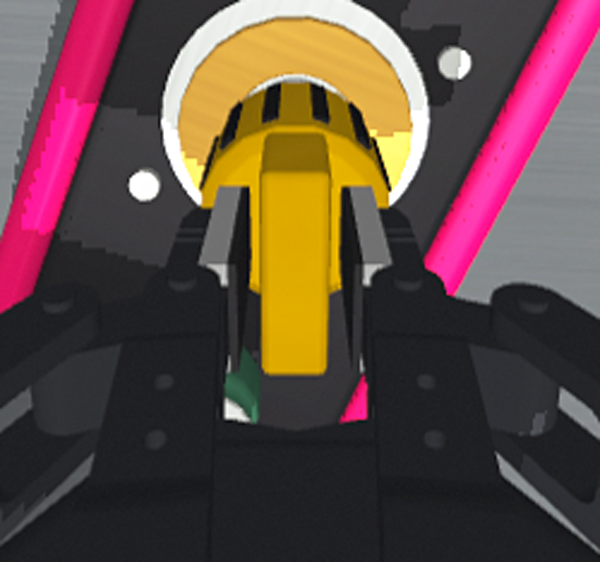

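The wing, at crop 262–328, is now centred between the pads. I'll narrow to about 18 mm and start turning backward.

{"op": "step_arm", "data": {"dp": [[0, 0, 0], [0, 0, 0], [0, 0, 0], [0, 0, 0], [0, 0, 0], [0, 0, 0]], "rotation": [[0, 0, 0], [0, 0, -0.1], [0, 0, -0.2], [0, 0, -0.3], [0, 0, -0.4], [0, 0, -0.4]], "fingers": [-0.58, -0.58, -0.58, -0.58, -0.58, -0.58]}}

```text
t: 8.25
eef_pos: [0.5432, -0.1355, 0.1993]
ee_rot: [[0.932, 0.363, -0.0], [0.363, -0.932, 0.0], [-0.0, -0.0, -1.0]]
wrist_force: [-0.7, 0.6, -0.4]
width: 0.21
grasp_force: 0.0
```

```bash
cat >> h.py <<'E'
def edges(im):
    # rows of strong gradient along the wing centre columns of the wrist image
    g=cv2.cvtColor(im,cv2.COLOR_BGR2HSV)
    m=cv2.inRange(g,(18,120,60),(35,255,255))
    v=g[:,249:256,2].mean(1); mm=m[:,249:256].mean(1)>128
    r=np.where(mm)[0]
    r=r[(r>150)]
    dv=np.diff(v); 
    mw=m[290,200:310]; c=np.where(mw)[0]+200
    print("wrist rows",r.min(),r.max(),"step",200+np.argmax(dv[200:235]),"wing cols@290",c.min() if len(c) else None,c.max() if len(c) else None,len(c))
def chk(name):
    s,im=look(name,()); edges(im)
    R=np.array(s['ee_rot'])
    for cam in ("scene","side"):
        f=grab_frame(cam).copy(); cv2.imwrite(f"pics/{name}_{cam}.png",f)
        for q in ("nut","nut_wing"):
            print(cam,q,[(round(d['conf'],2),np.array(d['point'])) for d in place_of(cam,q) if d['point'][2]>.1][:1])
        ref=cv2.imread(f"pics/{cam}0.png")
E
python3 -c "
from h import *
edges(cv2.imread('pics/w4.png')); chk('b1')"
```

```text
wrist rows 158 306 step 201 wing cols@290 238 266 29
8.25 tcp [ 0.5432 -0.1355  0.1993] yaw 0.37102315924977936 q6 0.9347258879391175 F [-0.6716  0.5603 -0.3523] M [-0.0227  0.0193  0.0114] w 0.209645601264392
wrist rows 157 305 step 201 wing cols@290 234 261 28
scene nut [(0.87, array([ 0.5421, -0.1359,  0.1296]))]
scene nut_wing [(0.66, array([ 0.5402, -0.1332,  0.1895]))]
side nut [(0.51, array([ 0.5402, -0.1349,  0.1324]))]
side nut_wing [(0.54, array([ 0.5405, -0.1385,  0.1888]))]
```

{"op": "step_arm", "data": {"dp": [[0, 0, 0], [0, 0, 0], [0, 0, 0], [0, 0, 0]], "rotation": [[0, 0, -0.08], [0, 0, -0.16], [0, 0, -0.2], [0, 0, -0.2]], "fingers": [-0.58, -0.58, -0.58, -0.58]}}

```text
t: 9.0
eef_pos: [0.5432, -0.1355, 0.1993]
ee_rot: [[0.864, 0.504, 0.0], [0.504, -0.864, 0.0], [0.0, -0.0, -1.0]]
wrist_force: [-0.1, 0.3, 0.1]
width: 0.21
grasp_force: 0.3
```

```bash
python3 -c "
from h import *
edges(look('b2',())[1])"
```

```text
9.0 tcp [ 0.5432 -0.1355  0.1993] yaw 0.5278854214971964 q6 0.7779124863938048 F [-0.0968  0.3322  0.0692] M [-0.024   0.0329 -0.0068] w 0.2104129646970724
wrist rows 157 305 step 201 wing cols@290 234 260 27
```

{"op": "step_arm", "data": {"dp": [[0, 0, 0], [0, 0, 0], [0, 0, 0], [0, 0, 0]], "rotation": [[0, 0, -0.08], [0, 0, -0.16], [0, 0, -0.2], [0, 0, -0.2]], "fingers": [-0.58, -0.58, -0.58, -0.58]}}

```text
t: 9.45
eef_pos: [0.5432, -0.1355, 0.1993]
ee_rot: [[0.775, 0.632, 0.0], [0.632, -0.775, 0.0], [0.0, -0.0, -1.0]]
wrist_force: [-0.2, 0.2, 0.2]
width: 0.21
grasp_force: 0.3
```

```bash
python3 -c "
from h import *
edges(look('b3',())[1])"
```

```text
9.45 tcp [ 0.5432 -0.1355  0.1993] yaw 0.6845516667407817 q6 0.6212433193762759 F [-0.1595  0.1633  0.1977] M [-0.064  -0.0073  0.0206] w 0.2097695114706624
wrist rows 157 306 step 201 wing cols@290 234 260 27
```

{"op": "step_arm", "data": {"dp": [[0, 0, 0], [0, 0, 0], [0, 0, 0], [0, 0, 0]], "rotation": [[0, 0, -0.08], [0, 0, -0.16], [0, 0, -0.22], [0, 0, -0.22]], "fingers": [-0.58, -0.58, -0.58, -0.58]}}

```text
t: 9.9
eef_pos: [0.5432, -0.1355, 0.1993]
ee_rot: [[0.655, 0.756, 0.0], [0.756, -0.655, 0.0], [0.0, -0.0, -1.0]]
wrist_force: [0.2, 0.6, -0.6]
width: 0.214
grasp_force: 0.2
```

```bash
python3 -c "
from h import *
edges(look('b4',())[1])"
```

```text
9.9 tcp [ 0.5432 -0.1355  0.1993] yaw 0.8571096748372947 q6 0.4486844299964396 F [ 0.172   0.5823 -0.6458] M [-0.0096  0.0057  0.0544] w 0.21414316041633932
wrist rows 157 306 step 201 wing cols@290 234 261 28
```

{"op": "step_arm", "data": {"dp": [[0, 0, 0], [0, 0, 0], [0, 0, 0], [0, 0, 0]], "rotation": [[0, 0, -0.08], [0, 0, -0.16], [0, 0, -0.22], [0, 0, -0.22]], "fingers": [-0.58, -0.58, -0.58, -0.58]}}

```text
t: 10.35
eef_pos: [0.5432, -0.1355, 0.1993]
ee_rot: [[0.515, 0.857, -0.0], [0.857, -0.515, 0.0], [0.0, -0.0, -1.0]]
wrist_force: [0.2, -1.5, 0.4]
width: 0.218
grasp_force: 0.2
```

```bash
python3 -c "
from h import *
edges(look('b5',())[1])"
```

```text
10.35 tcp [ 0.5432 -0.1355  0.1993] yaw 1.0295772875435114 q6 0.2762065251914482 F [ 0.2355 -1.5037  0.397 ] M [ 0.0215 -0.0199 -0.0894] w 0.21792636697245016
wrist rows 157 306 step 201 wing cols@290 234 261 28
```

{"op": "step_arm", "data": {"dp": [[0, 0, 0], [0, 0, 0], [0, 0, 0], [0, 0, 0]], "rotation": [[0, 0, -0.08], [0, 0, -0.16], [0, 0, -0.2], [0, 0, -0.2]], "fingers": [-0.58, -0.58, -0.58, -0.58]}}

```text
t: 10.8
eef_pos: [0.5433, -0.1355, 0.1993]
ee_rot: [[0.375, 0.927, 0.0], [0.927, -0.375, 0.0], [0.0, 0.0, -1.0]]
wrist_force: [0.5, 0.4, 0.1]
width: 0.214
grasp_force: 0.4
```

```bash
python3 -c "
from h import *
edges(look('b6',())[1])"
```

```text
10.8 tcp [ 0.5433 -0.1355  0.1993] yaw 1.186472126811697 q6 0.1193112463688415 F [0.53   0.3984 0.0942] M [ 0.0132 -0.0005 -0.0042] w 0.21403236200715375
wrist rows 157 305 step 201 wing cols@290 234 261 28
```

{"op": "step_arm", "data": {"dp": [[0, 0, 0], [0, 0, 0], [0, 0, 0], [0, 0, 0]], "rotation": [[0, 0, -0.08], [0, 0, -0.16], [0, 0, -0.2], [0, 0, -0.2]], "fingers": [-0.58, -0.58, -0.58, -0.58]}}

```text
t: 11.25
eef_pos: [0.5431, -0.1354, 0.1993]
ee_rot: [[0.225, 0.974, -0.0], [0.974, -0.225, 0.0], [0.0, -0.0, -1.0]]
wrist_force: [-0.3, 0.1, 0.9]
width: 0.213
grasp_force: 0.1
```

```bash
python3 -c "
from h import *
chk('b7')"
```

```text
11.25 tcp [ 0.5431 -0.1354  0.1993] yaw 1.343774010339832 q6 -0.037953668151067446 F [-0.2761  0.1231  0.8703] M [0.03   0.0273 0.0155] w 0.21335873817594972
wrist rows 156 294 step 214 wing cols@290 236 261 26
scene nut [(0.7, array([ 0.5429, -0.1388,  0.1214]))]
scene nut_wing [(0.86, array([ 0.5382, -0.1345,  0.1836]))]
side nut [(0.59, array([ 0.5385, -0.1352,  0.1241]))]
side nut_wing [(0.75, array([ 0.5361, -0.1362,  0.1794]))]
```

The nut dropped about 8 mm (wing near edge row 306→294, nut z 0.130→0.122). Now forward (clockwise) while following down.

{"op": "step_arm", "data": {"dp": [[0, 0, 0.02], [0, 0, 0.04], [0, 0, 0.05], [0, 0, 0.05], [0, 0, 0.05], [0, 0, 0.06], [0, 0, 0.06], [0, 0, 0.07], [0, 0, 0.07]], "rotation": [[0, 0, 0.12], [0, 0, 0.24], [0, 0, 0.36], [0, 0, 0.48], [0, 0, 0.6], [0, 0, 0.72], [0, 0, 0.84], [0, 0, 0.96], [0, 0, 0.96]], "fingers": [-0.58, -0.58, -0.58, -0.58, -0.58, -0.58, -0.58, -0.58, -0.58]}}

```text
t: 12.5
eef_pos: [0.5431, -0.1354, 0.1908]
ee_rot: [[0.83, 0.557, -0.0], [0.557, -0.83, 0.0], [-0.0, -0.0, -1.0]]
wrist_force: [-0.8, 0.8, 0.4]
width: 0.211
grasp_force: 0.2
```

```bash
python3 -c "
from h import *
chk('f1')"
```

```text
12.5 tcp [ 0.5431 -0.1354  0.1908] yaw 0.5910523529373901 q6 0.7147344229886435 F [-0.7708  0.8051  0.4474] M [0.0367 0.0139 0.0154] w 0.2109400526930824
wrist rows 159 299 step 215 wing cols@290 243 270 28
scene nut [(0.6, array([ 0.5418, -0.1388,  0.1213]))]
scene nut_wing [(0.75, array([ 0.5395, -0.1361,  0.1773]))]
side nut [(0.5, array([ 0.5417, -0.1328,  0.1187]))]
side nut_wing [(0.69, array([ 0.5419, -0.1359,  0.1781]))]
```

{"op": "step_arm", "data": {"dp": [[0, 0, 0], [0, 0, 0.01], [0, 0, 0.01], [0, 0, 0.01], [0, 0, 0.02], [0, 0, 0.02], [0, 0, 0.02], [0, 0, 0.03], [0, 0, 0.03]], "rotation": [[0, 0, 0.12], [0, 0, 0.24], [0, 0, 0.36], [0, 0, 0.48], [0, 0, 0.6], [0, 0, 0.72], [0, 0, 0.84], [0, 0, 0.96], [0, 0, 0.96]], "fingers": [-0.58, -0.58, -0.58, -0.58, -0.58, -0.58, -0.58, -0.58, -0.58]}}

```text
t: 13.75
eef_pos: [0.5434, -0.1355, 0.1873]
ee_rot: [[0.987, -0.162, 0.0], [-0.162, -0.987, -0.0], [0.0, -0.0, -1.0]]
wrist_force: [0.3, 0.3, 0.0]
width: 0.208
grasp_force: 0.0
```

```bash
python3 -c "
from h import *
chk('f2')"
```

```text
13.75 tcp [ 0.5434 -0.1355  0.1873] yaw -0.16231440334670932 q6 1.468096949117188 F [0.3311 0.3202 0.0293] M [-0.0473  0.0421  0.0062] w 0.20762540875798174
wrist rows 161 302 step 216 wing cols@290 244 271 28
scene nut [(0.72, array([ 0.5431, -0.1361,  0.1355]))]
scene nut_wing [(0.53, array([ 0.5384, -0.1316,  0.1753]))]
side nut [(0.69, array([ 0.5416, -0.1373,  0.1187]))]
side nut_wing [(0.82, array([ 0.5414, -0.1354,  0.1717]))]
```

{"op": "step_arm", "data": {"dp": [[0, 0, 0], [0, 0, 0.01], [0, 0, 0.01], [0, 0, 0.01], [0, 0, 0.02], [0, 0, 0.02], [0, 0, 0.02], [0, 0, 0.03], [0, 0, 0.03]], "rotation": [[0, 0, 0.12], [0, 0, 0.24], [0, 0, 0.36], [0, 0, 0.48], [0, 0, 0.6], [0, 0, 0.72], [0, 0, 0.84], [0, 0, 0.96], [0, 0, 0.96]], "fingers": [-0.58, -0.58, -0.58, -0.58, -0.58, -0.58, -0.58, -0.58, -0.58]}}

```text
t: 15.0
eef_pos: [0.5432, -0.1355, 0.1837]
ee_rot: [[0.609, -0.793, -0.0], [-0.793, -0.609, 0.0], [-0.0, 0.0, -1.0]]
wrist_force: [0.0, 0.1, -0.7]
width: 0.208
grasp_force: 0.1
```

```bash
python3 -c "
from h import *
chk('f3')
for i in range(6):
    grab_frame('wrist'); s=read_state(); print(np.array(s['torque']), s['grasp_force'])"
```

```text
15.0 tcp [ 0.5432 -0.1355  0.1837] yaw -0.9162025133479907 q6 2.222038790519839 F [ 0.0428  0.1236 -0.6762] M [-0.0079  0.0348  0.0143] w 0.20758865300976795
wrist rows 160 303 step 217 wing cols@290 245 272 28
scene nut []
scene nut_wing [(0.78, array([ 0.5388, -0.1361,  0.1738]))]
side nut [(0.67, array([ 0.5407, -0.1353,  0.115 ]))]
side nut_wing [(0.58, array([ 0.5396, -0.1373,  0.1731]))]
[-0.0288  0.0102  0.031 ] 0.10297240449290257
[-0.0661 -0.0112 -0.0122] 0.10760293014755007
[-0.0311  0.0219  0.0397] 0.1118771085748449
[ 0.0337 -0.0154 -0.0174] 0.11578857302083634
[ 0.0073  0.0186 -0.0266] 0.1194263574143406
[-0.0496  0.0635  0.023 ] 0.12290704224142246
```

{"op": "step_arm", "data": {"dp": [[0, 0, 0], [0, 0, 0.01], [0, 0, 0.01], [0, 0, 0.01]], "rotation": [[0, 0, 0.12], [0, 0, 0.24], [0, 0, 0.34], [0, 0, 0.34]], "fingers": [-0.58, -0.58, -0.58, -0.58]}}

```text
t: 16.05
eef_pos: [0.5433, -0.1354, 0.1826]
ee_rot: [[0.378, -0.926, 0.0], [-0.926, -0.378, 0.0], [-0.0, -0.0, -1.0]]
wrist_force: [0.4, -0.2, 0.1]
width: 0.212
grasp_force: 0.0
```

```bash
python3 -c "
from h import *
edges(look('f4',())[1])
for i in range(4):
    grab_frame('wrist'); s=read_state(); print(np.array(s['torque']), s['grasp_force'])"
```

```text
16.05 tcp [ 0.5433 -0.1354  0.1826] yaw -1.1835799042479764 q6 2.489346168514699 F [ 0.3566 -0.2119  0.099 ] M [-0.0253 -0.0078  0.0048] w 0.21203208087091904
wrist rows 160 303 step 218 wing cols@290 244 272 29
[-0.0174  0.0302 -0.0012] 0.013428965321509168
[ 0.0027 -0.0541 -0.0083] 0.032419013004982844
[ 0.01   -0.0171  0.0453] 0.0410863152865204
[0.0166 0.0101 0.06  ] 0.048488577085663565
```

Joint 6 is near its range, so I regrip with a half turn: open, rise, turn back 4.2 units, descend.

{"op": "step_arm", "data": {"dp": [[0, 0, 0], [0, 0, 0], [0, 0, 0], [0, 0, -0.1], [0, 0, -0.25], [0, 0, -0.4], [0, 0, -0.4]], "rotation": [[0, 0, -0.1], [0, 0, -0.2], [0, 0, -0.2], [0, 0, -0.2], [0, 0, -0.2], [0, 0, -0.2], [0, 0, -0.2]], "fingers": [-0.3, -0.1, -0.1, -0.1, -0.1, -0.1, -0.1]}}

```text
t: 17.0
eef_pos: [0.5448, -0.1359, 0.2338]
ee_rot: [[0.517, -0.856, 0.006], [-0.856, -0.517, -0.002], [0.005, -0.005, -1.0]]
wrist_force: [-0.3, 0.1, 0.3]
width: 0.452
grasp_force: 0.0
```

{"op": "step_arm", "data": {"dp": [[0, 0, 0], [0, 0, 0], [0, 0, 0], [0, 0, 0], [0, 0, 0], [0, 0, 0]], "rotation": [[0, 0, -0.19], [0, 0, -0.38], [0, 0, -0.57], [0, 0, -0.76], [0, 0, -0.95], [0, 0, -1]], "fingers": [-0.1, -0.1, -0.1, -0.1, -0.1, -0.1]}}

```text
t: 17.6
eef_pos: [0.5429, -0.1354, 0.23]
ee_rot: [[0.972, -0.236, -0.001], [-0.236, -0.972, 0.0], [-0.001, -0.0, -1.0]]
wrist_force: [-0.2, 0.5, -0.9]
width: 0.445
grasp_force: 0.0
```

{"op": "step_arm", "data": {"dp": [[0, 0, 0], [0, 0, 0], [0, 0, 0], [0, 0, 0], [0, 0, 0], [0, 0, 0]], "rotation": [[0, 0, -0.19], [0, 0, -0.38], [0, 0, -0.57], [0, 0, -0.76], [0, 0, -0.95], [0, 0, -1]], "fingers": [-0.1, -0.1, -0.1, -0.1, -0.1, -0.1]}}

```text
t: 18.2
eef_pos: [0.5429, -0.1354, 0.2299]
ee_rot: [[0.854, 0.52, -0.001], [0.52, -0.854, 0.0], [-0.001, -0.001, -1.0]]
wrist_force: [0.0, -0.5, 0.4]
width: 0.452
grasp_force: 0.0
```

{"op": "step_arm", "data": {"dp": [[0, 0, 0], [0, 0, 0], [0, 0, 0], [0, 0, 0], [0, 0, 0], [0, 0, 0]], "rotation": [[0, 0, -0.19], [0, 0, -0.38], [0, 0, -0.57], [0, 0, -0.76], [0, 0, -0.95], [0, 0, -1]], "fingers": [-0.1, -0.1, -0.1, -0.1, -0.1, -0.1]}}

```text
t: 18.8
eef_pos: [0.5429, -0.1354, 0.23]
ee_rot: [[0.236, 0.972, -0.001], [0.972, -0.236, 0.0], [0.0, -0.001, -1.0]]
wrist_force: [-1.2, 0.9, 0.4]
width: 0.452
grasp_force: 0.0
```

{"op": "step_arm", "data": {"dp": [[0, 0, 0], [0, 0, 0], [0, 0, 0], [0, 0, 0], [0, 0, 0], [0, 0, 0], [0, 0, 0]], "rotation": [[0, 0, -0.19], [0, 0, -0.38], [0, 0, -0.57], [0, 0, -0.76], [0, 0, -0.95], [0, 0, -1], [0, 0, -1]], "fingers": [-0.1, -0.1, -0.1, -0.1, -0.1, -0.1, -0.1]}}

```text
t: 19.5
eef_pos: [0.543, -0.1354, 0.23]
ee_rot: [[-0.517, 0.856, -0.001], [0.856, 0.517, 0.0], [0.001, -0.0, -1.0]]
wrist_force: [0.6, 0.0, -0.3]
width: 0.452
grasp_force: 0.0
```

Run:
```python
from h import *
s,im=look("w5")
c=im[100:334,130:380]; cv2.imwrite("pics/w5c.png",cv2.resize(c,None,fx=2.4,fy=2.4,interpolation=cv2.INTER_CUBIC))
```

```text
19.5 tcp [ 0.543  -0.1354  0.23  ] yaw 2.114013985214619 q6 -0.8082411305840278 F [ 0.6105  0.0213 -0.2844] M [-0.0116 -0.0572 -0.0211] w 0.45226776943855046
nut 0.92 [ 0.6143  0.0756 -0.0006]
nut_wing 0.97 [ 0.5467 -0.1341  0.1716]
```

View pics/w5c.png

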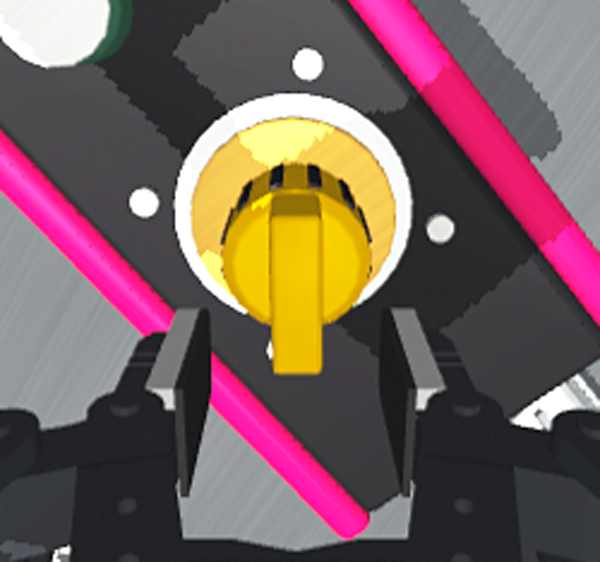

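The wing, at crop 272–323, is aligned and centred. I descend and close astride it again.

{"op": "step_arm", "data": {"dp": [[0, 0, 0.1], [0, 0, 0.2], [0, 0, 0.3], [0, 0, 0.37], [0, 0, 0.38], [0, 0, 0.38], [0, 0, 0.38], [0, 0, 0.38], [0, 0, 0.38], [0, 0, 0.38]], "rotation": [[0, 0, 0], [0, 0, 0], [0, 0, 0], [0, 0, 0], [0, 0, 0], [0, 0, 0], [0, 0, 0], [0, 0, 0.1], [0, 0, 0.2], [0, 0, 0.2]], "fingers": [-0.1, -0.1, -0.1, -0.1, -0.5, -0.58, -0.58, -0.58, -0.58, -0.58]}}

```text
t: 20.65
eef_pos: [0.5435, -0.1356, 0.1855]
ee_rot: [[-0.378, 0.926, 0.001], [0.926, 0.378, -0.0], [-0.001, 0.001, -1.0]]
wrist_force: [0.7, 0.2, 0.3]
width: 0.204
grasp_force: 0.1
```

```bash
cat >> h.py <<'E'
def tq(name):
    s,im=look(name,()); edges(im); M=[]
    for i in range(6):
        grab_frame("wrist"); M.append(read_state()['torque'][2])
    print("Mz",np.mean(M),np.std(M),"gf",read_state()['grasp_force'],"tau6",read_state()['tau'][5])
E
python3 -c "
from h import *
tq('g1')"
```

```text
20.65 tcp [ 0.5435 -0.1356  0.1855] yaw 1.9579564920502857 q6 -0.6520832704408358 F [0.6925 0.152  0.2919] M [-0.0431  0.0213  0.0051] w 0.20372774456315088
wrist rows 158 298 step 214 wing cols@290 245 272 28
Mz -0.0050624121068432336 0.021911360670208824 gf 0.0 tau6 -0.0044941499072592705
```

{"op": "step_arm", "data": {"dp": [[0, 0, 0], [0, 0, 0.01], [0, 0, 0.01], [0, 0, 0.01]], "rotation": [[0, 0, 0.1], [0, 0, 0.2], [0, 0, 0.3], [0, 0, 0.3]], "fingers": [-0.58, -0.58, -0.58, -0.58]}}

```text
t: 21.4
eef_pos: [0.5433, -0.1354, 0.1838]
ee_rot: [[-0.151, 0.989, 0.0], [0.989, 0.151, 0.0], [0.0, 0.0, -1.0]]
wrist_force: [-0.3, 0.4, -0.4]
width: 0.208
grasp_force: 0.2
```

```bash
python3 -c "
from h import *
tq('g2')"
```

```text
21.4 tcp [ 0.5433 -0.1354  0.1838] yaw 1.7225950652837632 q6 -0.4168093948162059 F [-0.3086  0.4272 -0.4379] M [ 0.0026  0.0189 -0.0137] w 0.2081965028356201
wrist rows 159 299 step 215 wing cols@290 246 272 27
Mz 0.0005768224708005259 0.028754831603462705 gf 0.17021635256242007 tau6 -9.077230060938746e-05
```

{"op": "step_arm", "data": {"dp": [[0, 0, 0], [0, 0, 0.01], [0, 0, 0.01], [0, 0, 0.01]], "rotation": [[0, 0, 0.1], [0, 0, 0.2], [0, 0, 0.25], [0, 0, 0.25]], "fingers": [-0.58, -0.58, -0.58, -0.58]}}

```text
t: 22.15
eef_pos: [0.5432, -0.1355, 0.1827]
ee_rot: [[0.045, 0.999, 0.0], [0.999, -0.045, 0.0], [0.0, 0.0, -1.0]]
wrist_force: [-0.3, -0.0, 2.1]
width: 0.215
grasp_force: 1.0
```

```bash
python3 -c "
from h import *
tq('g3')"
```

```text
22.15 tcp [ 0.5432 -0.1355  0.1827] yaw 1.5262523022337509 q6 -0.22043263340502264 F [-0.335  -0.0163  2.1079] M [0.0806 0.0617 0.0057] w 0.21459882325895838
wrist rows 159 299 step 215 wing cols@290 246 272 27
Mz 0.0119319108517196 0.03974046733600778 gf 0.9892808238510042 tau6 0.02189176913816482
```

{"op": "step_arm", "data": {"dp": [[0, 0, 0], [0, 0, 0], [0, 0, 0.01], [0, 0, 0.01]], "rotation": [[0, 0, 0.1], [0, 0, 0.15], [0, 0, 0.2], [0, 0, 0.2]], "fingers": [-0.58, -0.58, -0.58, -0.58]}}

```text
t: 22.9
eef_pos: [0.5431, -0.1355, 0.1821]
ee_rot: [[0.201, 0.98, 0.0], [0.98, -0.201, -0.0], [-0.0, 0.0, -1.0]]
wrist_force: [-2.6, 0.1, 6.1]
width: 0.207
grasp_force: 5.6
```

```bash
python3 -c "
from h import *
tq('g4')"
```

```text
22.9 tcp [ 0.5431 -0.1355  0.1821] yaw 1.3688118555969593 q6 -0.06285324070762316 F [-2.65    0.0667  6.122 ] M [0.0323 0.3384 0.0938] w 0.20679023867668198
wrist rows 159 300 step 215 wing cols@290 246 272 27
Mz 0.13142911995823844 0.01979759413527496 gf 5.4598175429034335 tau6 0.13244525995105505
```

Upward 6 N suggests the tips touch the hub or drag. I raise 2 mm and continue without following down.

{"op": "step_arm", "data": {"dp": [[0, 0, -0.02], [0, 0, -0.02], [0, 0, -0.02], [0, 0, -0.02]], "rotation": [[0, 0, 0], [0, 0, 0.05], [0, 0, 0.1], [0, 0, 0.1]], "fingers": [-0.58, -0.58, -0.58, -0.58]}}

```text
t: 23.65
eef_pos: [0.5426, -0.1355, 0.1832]
ee_rot: [[0.276, 0.961, -0.002], [0.961, -0.276, 0.0], [-0.0, -0.002, -1.0]]
wrist_force: [-1.5, -0.6, -1.1]
width: 0.209
grasp_force: 6.9
```

```bash
python3 -c "
from h import *
tq('g5')
for c in ('scene','side'):
    grab_frame(c)
    for q in ('nut','nut_wing'): print(c,q,[np.array(d['point']) for d in place_of(c,q) if d['point'][2]>.1])"
```

```text
23.65 tcp [ 0.5426 -0.1355  0.1832] yaw 1.2909445613727928 q6 0.015077758174324026 F [-1.4513 -0.6387 -1.0672] M [-0.068   0.2309  0.1942] w 0.20936186669458165
wrist rows 159 298 step 214 wing cols@290 247 272 26
Mz 0.18210916808178076 0.034415529171604314 gf 6.944916953622453 tau6 0.19973484333604574
scene nut [array([ 0.5463, -0.1396,  0.1112])]
scene nut_wing [array([ 0.5384, -0.1322,  0.1705])]
side nut [array([ 0.5386, -0.134 ,  0.1115])]
side nut_wing [array([ 0.5405, -0.1376,  0.1697])]
```

{"op": "step_arm", "data": {"dp": [[0, 0, 0], [0, 0, 0], [0, 0, 0]], "rotation": [[0, 0, 0.05], [0, 0, 0.1], [0, 0, 0.1]], "fingers": [-0.58, -0.58, -0.58]}}

```text
t: 24.6
eef_pos: [0.5428, -0.1356, 0.1832]
ee_rot: [[0.351, 0.936, -0.001], [0.936, -0.351, -0.0], [-0.001, -0.001, -1.0]]
wrist_force: [-3.1, -3.3, -5.0]
width: 0.208
grasp_force: 10.6
```

```bash
python3 -c "
from h import *
tq('g6')"
```

```text
24.6 tcp [ 0.5428 -0.1356  0.1832] yaw 1.2122207104849763 q6 0.0937682464878332 F [-3.088  -3.2585 -4.9952] M [-0.3524  0.5482  0.3286] w 0.20785535818033157
wrist rows 159 299 step 214 wing cols@290 247 272 26
Mz 0.32685419984349356 0.018070898772456934 gf 10.519239299328547 tau6 0.32846529968082905
```

{"op": "step_arm", "data": {"dp": [[0, 0, 0], [0, 0, 0], [0, 0, 0]], "rotation": [[0, 0, 0.05], [0, 0, 0.1], [0, 0, 0.1]], "fingers": [-0.58, -0.58, -0.58]}}

```text
t: 25.25
eef_pos: [0.5428, -0.1356, 0.1832]
ee_rot: [[0.423, 0.906, -0.001], [0.906, -0.423, -0.0], [-0.001, -0.001, -1.0]]
wrist_force: [-3.3, -3.3, -7.3]
width: 0.211
grasp_force: 14.7
```

```bash
python3 -c "
from h import *
tq('g7')"
```

```text
25.25 tcp [ 0.5428 -0.1356  0.1832] yaw 1.1339128869611832 q6 0.172132283126067 F [-3.2806 -3.3416 -7.3078] M [-0.5582  0.5974  0.4429] w 0.210875646170725
wrist rows 159 299 step 214 wing cols@290 247 272 26
Mz 0.4813703799001141 0.034972469473411316 gf 14.585253884433769 tau6 0.478198304772377
```

Torque is 0.48 N m with Fz −7 N: the pads are holding the nut up by friction. I relax by lowering about 1 mm without turning and check the torque.

{"op": "step_arm", "data": {"dp": [[0, 0, 0.01], [0, 0, 0.01], [0, 0, 0.01]], "rotation": [[0, 0, 0], [0, 0, 0], [0, 0, 0]], "fingers": [-0.58, -0.58, -0.58]}}

```text
t: 25.9
eef_pos: [0.543, -0.1356, 0.1832]
ee_rot: [[0.423, 0.906, -0.0], [0.906, -0.423, -0.0], [-0.0, -0.0, -1.0]]
wrist_force: [-4.8, -2.9, -2.8]
width: 0.21
grasp_force: 14.9
```

```bash
python3 -c "
from h import *
tq('g8')
for c in ('scene','side'):
    grab_frame(c)
    for q in ('nut','nut_wing'): print(c,q,[np.array(d['point']) for d in place_of(c,q) if d['point'][2]>.1])"
```

```text
25.9 tcp [ 0.543  -0.1356  0.1832] yaw 1.1339320779610413 q6 0.17197479085634038 F [-4.7888 -2.921  -2.7692] M [-0.4583  0.9239  0.4744] w 0.21037613932620908
wrist rows 159 299 step 214 wing cols@290 247 272 26
Mz 0.4937571054216974 0.03267564649309153 gf 14.896290265460266 tau6 0.48518266528844833
scene nut [array([ 0.5427, -0.138 ,  0.1091])]
scene nut_wing []
side nut [array([ 0.5412, -0.1323,  0.1135])]
side nut_wing [array([ 0.5424, -0.1382,  0.1707])]
```

Torque slope is about 1.9 N m/rad, less than the stud's 6, and the wing still turns with the tool, so it's not clearly home; drag and side load contribute. I back off, recentre, lower slightly, and re-engage.

{"op": "step_arm", "data": {"dp": [[0, 0, 0], [0, 0, 0], [-0.006, -0.006, 0], [-0.006, -0.006, 0], [-0.006, -0.006, 0]], "rotation": [[0, 0, -0.08], [0, 0, -0.16], [0, 0, -0.2], [0, 0, -0.2], [0, 0, -0.2]], "fingers": [-0.58, -0.58, -0.58, -0.58, -0.58]}}

```text
t: 27.05
eef_pos: [0.5438, -0.1354, 0.1839]
ee_rot: [[0.278, 0.96, 0.005], [0.96, -0.278, 0.001], [0.002, 0.004, -1.0]]
wrist_force: [-0.4, 0.4, -0.3]
width: 0.209
grasp_force: 0.3
```

```bash
python3 -c "
from h import *
tq('g9')
im=cv2.imread('pics/g9.png')[150:384,130:380]; cv2.imwrite('pics/g9c.png',cv2.resize(im,None,fx=2.4,fy=2.4,interpolation=cv2.INTER_CUBIC))"
```

```text
27.05 tcp [ 0.5438 -0.1354  0.1839] yaw 1.288792435672043 q6 0.015575220499374813 F [-0.3504  0.4351 -0.3378] M [ 0.109   0.1044 -0.0262] w 0.20870204336580944
wrist rows 159 298 step 215 wing cols@290 241 266 26
Mz 0.011577521922551274 0.024502462414827834 gf 0.0 tau6 0.0016378661166527309
```

View pics/g9c.png

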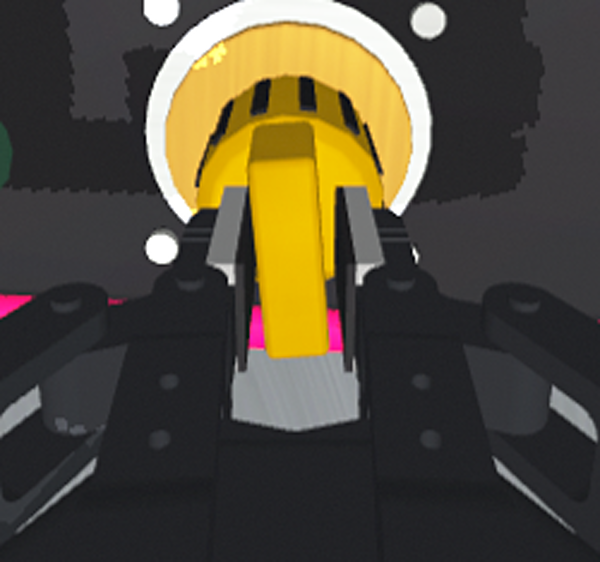

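Shows the wing 249–328 px, centred within 1 mm and unloaded (Mz≈0, nut holding). I re-engage with a slight downward bias that follows the thread.

{"op": "step_arm", "data": {"dp": [[0, -0.004, 0.01], [0, -0.004, 0.015], [0, -0.004, 0.016], [0, -0.004, 0.016]], "rotation": [[0, 0, 0], [0, 0, 0.08], [0, 0, 0.15], [0, 0, 0.15]], "fingers": [-0.58, -0.58, -0.58, -0.58]}}

```text
t: 27.8
eef_pos: [0.5424, -0.1356, 0.1806]
ee_rot: [[0.388, 0.922, 0.002], [0.922, -0.388, 0.0], [0.001, 0.001, -1.0]]
wrist_force: [2.1, 1.5, 0.1]
width: 0.212
grasp_force: 4.3
```

```bash
python3 -c "
from h import *
tq('h1')"
```

```text
27.8 tcp [ 0.5424 -0.1356  0.1806] yaw 1.1726670072545065 q6 0.1320134130616774 F [2.0935 1.472  0.1371] M [ 0.122  -0.3533  0.1078] w 0.21227658976418462
wrist rows 160 302 step 217 wing cols@290 246 272 27
Mz 0.1485814786059426 0.03181488894821217 gf 4.309960899408907 tau6 0.14055652543902397
```

{"op": "step_arm", "data": {"dp": [[0, 0, 0.002], [0, 0, 0.004], [0, 0, 0.004]], "rotation": [[0, 0, 0.05], [0, 0, 0.08], [0, 0, 0.08]], "fingers": [-0.58, -0.58, -0.58]}}

```text
t: 28.45
eef_pos: [0.5422, -0.1356, 0.1806]
ee_rot: [[0.444, 0.896, 0.001], [0.896, -0.444, -0.0], [0.0, 0.001, -1.0]]
wrist_force: [3.0, 2.5, 2.6]
width: 0.212
grasp_force: 17.8
```

```bash
python3 -c "
from h import *
tq('h2')"
```

```text
28.45 tcp [ 0.5422 -0.1356  0.1806] yaw 1.1105959831432164 q6 0.19440009912952574 F [2.9764 2.5471 2.6191] M [ 0.3506 -0.4991  0.594 ] w 0.21187146132843082
wrist rows 159 302 step 217 wing cols@290 247 272 26
Mz 0.594007649754813 0.03345709824975338 gf 18.176584641623776 tau6 0.6131876818835735
```

Over the last 0.06 rad torque rose 0.15→0.59 N m, about the stud's own stiffness. It did so with no drag and almost no nut progress. Nut height and total turn (about 2.9 rad) also fit home, so I stop, unload, open and rise.

{"op": "step_arm", "data": {"dp": [[0, 0, 0], [0, 0, 0], [0, 0, 0], [0, 0, 0], [0, 0, 0], [0, 0, -0.1], [0, 0, -0.3], [0, 0, -0.5], [0, 0, -0.6], [0, 0, -0.6], [0, 0, -0.6]], "rotation": [[0, 0, -0.1], [0, 0, -0.2], [0, 0, -0.3], [0, 0, -0.3], [0, 0, -0.3], [0, 0, -0.3], [0, 0, -0.3], [0, 0, -0.3], [0, 0, -0.3], [0, 0, -0.3], [0, 0, -0.3]], "fingers": [-0.58, -0.58, -0.3, -0.1, -0.1, -0.1, -0.1, -0.1, -0.1, -0.1, -0.1]}}

```text
t: 29.9
eef_pos: [0.5414, -0.1356, 0.2516]
ee_rot: [[0.224, 0.975, -0.001], [0.975, -0.224, 0.0], [0.0, -0.001, -1.0]]
wrist_force: [-0.9, 0.1, -0.5]
width: 0.445
grasp_force: 0.0
```

Run:
```python
from h import *
s,im=look("e1")
for c in ("scene","side"):
    f=grab_frame(c).copy(); cv2.imwrite(f"pics/e1_{c}.png",f)
    for q in ("nut","nut_wing","tin","wrench","sprocket"): print(c,q,[(round(d['conf'],2),np.array(d['point'])) for d in place_of(c,q) if q!="nut" and q!="nut_wing" or d['point'][2]>.1][:1])
a=im[60:300,110:390]; a=cv2.resize(a,(490,420),interpolation=cv2.INTER_CUBIC)
b=cv2.imread("pics/e1_side.png")[140:200,230:270+10]; d=cv2.imread("pics/side0.png")[140:200,230:280]
b=np.vstack([cv2.resize(x,(250,210),interpolation=cv2.INTER_CUBIC)[:210] for x in (d,b)])
cv2.imwrite("pics/e1c.png",np.hstack([a,b]))
```

```text
29.9 tcp [ 0.5414 -0.1356  0.2516] yaw 1.3448136572829947 q6 -0.040027915565301095 F [-0.8783  0.1399 -0.513 ] M [ 0.0256 -0.0417 -0.0064] w 0.4449974056215733
nut 0.9 [ 0.4973  0.0518 -0.0027]
nut_wing 0.68 [ 0.5484 -0.136   0.1688]
scene nut [(0.86, array([ 0.5429, -0.1365,  0.1096]))]
scene nut_wing [(0.8, array([ 0.544 , -0.136 ,  0.1671]))]
scene tin [(0.45, array([ 0.439 , -0.1109,  0.0991]))]
scene wrench [(0.64, array([0.4562, 0.4187, 0.0035]))]
scene sprocket [(0.6, array([ 0.5103, -0.4193,  0.0005]))]
side nut [(0.54, array([ 0.5395, -0.1329,  0.1132]))]
side nut_wing [(0.68, array([ 0.5385, -0.1387,  0.1671]))]
side tin [(0.53, array([ 0.4411, -0.1089,  0.1001]))]
side wrench [(0.56, array([ 0.4621,  0.4172, -0.0026]))]
side sprocket [(0.64, array([ 0.5081, -0.422 ,  0.0032]))]
```

View pics/e1c.png

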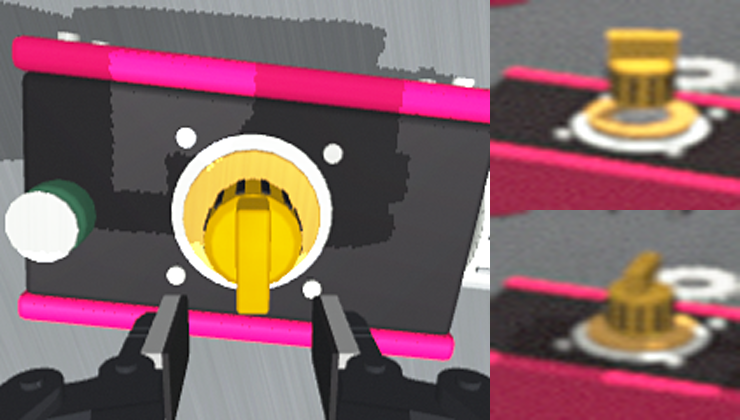

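The side crops show the nut seated on the pressure plate, about 20 mm lower than at the start. The expected lowering is 19 mm. Wing centre is at z 0.167 against 0.168 expected, and the tin, wrench and sprocket haven't moved. The gripper is clear, so I hand in.

```bash
python3 -c "
from plant import robot
print(robot.sign_off())"
```

```text
the job is handed in; nothing more can be done
None
```

I turned the nut backward until it dropped about 8 mm, then ran it forward about 2.9 rad until the torque rose sharply to 0.59 N m, which I took as the plate fully home (its travel can't be read directly). I then let go, with the tin, wrench and sprocket where they were, and handed the job in at about 30 s.

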